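# Load the gusset plate into its drilling nest

## Task

Slide the blue gusset plate with the pointed nose, nose first, across the bench and fully home into the drilling nest whose walls match its shape, then swing that nest's red-handled strap fully shut over it. Keep the plate on the bench: push it, do not lift it. Leave the other nest's strap and the square plate alone.

Things in the scene. Friction and masses are not known exactly. Their poses are not given: they have to be found in the camera images.
- gusset: Blue pointed gusset plate, loose, about 0.5 kg, 14 mm thick, flat on the bench before the nests. Origin on its underside, z up, +x towards the nose (roughly away from the robot). Outline: rectangle from x = -40 mm (straight back edge) to +10 mm, 80 mm wide (y = -40 to +40), then tapering to a blunt nose 24 mm wide at x = +45 mm.
- pointed_nest: Matching nest, fixed; aluminium walls 14 mm high, no floor. Origin and axes: those of the gusset when fully home (+x = push direction, mouth at -x). Side walls 15 mm thick, inner faces y = +-41.5 mm from x = -30 to +12, then converging to a stop at x = +47; mouth flares to y = +-51.5 at x = -50 mm. Stands left or right of the square nest.
- pointed_strap (a joint): Strap of the pointed nest: steel bar 100 mm long, 18 wide, 20 to 30 mm above the bench, on a vertical pin at the nest's +y side. Rad: 0 = shut (bar along the nest's -y, over the plate, at its stop), growing counter-clockwise seen from above (1.57 = bar along the nest's +x); starts open at 2.4 to 2.8. Stays where it is left.
- pointed_strap_hinge (a point): Point on the pointed strap's turning axis, 30 mm above the bench, at x = -20, y = +64 mm in the nest's frame.
- pointed_strap_post (a point): Top of the upright red handle post of the pointed strap: 16 mm in diameter, standing from 30 to 75 mm above the bench on the bar, 60 mm from the turning axis.
- square_plate: Bystander: blue plate of the same thickness, 80 mm wide, 85 mm long, square ended. Origin on its underside. Leave it alone.
- square_nest: The other nest, with a flat square end (same walls, axes and origin convention as the pointed nest). Stays empty.
- square_strap_post (a point): Top of the red handle post of the square nest's strap, also standing open. Leave it alone.

How it is judged:
By the outcome, as a careful person would: the job done as asked, in the order asked, and still so for the second after the job is handed in, with the robot touching nothing.
It also fails if it takes over 64 s, if anything falls off the work surface, if the arm or the gripper's body presses on something with over 40 N, if the wrist force passes 120 N, or if a joint passes its speed limit or range.

## Robot

A 6-joint arm with a two-finger parallel gripper is mounted at the origin on the work surface. World frame = base frame: x ahead of the robot, y to its left, z up, the work surface at z = 0. Lengths are in m, angles in rad, forces in N, time in s.
With the tool pointing down it reaches from about 0.35 to 0.975 m from the base axis. Payload 7.1 kg.
Tool frame: the origin (TCP) lies between the finger pads; the fingertips stand 17 mm ahead of it and the grasp point (between the pads) lies 2 mm behind it; y points along the fingers, x is the direction in which the jaws open and shut, and the axes are right-handed (so a half turn about y gives the same grasp; the last joint's range is limited). The gripper opens to 88 mm and grips with 3 to 60 N. Pads are 20 mm wide; open, the fingers measure 115 mm over their backs; the gripper's body (75 mm by 178 mm) begins 61 mm behind the grasp point.
Start: joints at [-1.313, 0.423, 1.63, -0, 1.089, -0.019], TCP at [0.171, -0.601, 0.24] pointing down, gripper open.
Joint ranges: [-3, 3], [-0.9, 2.11], [0.09, 2.58], [-1.31, 4.45], [0.11, 2.69], [-2.54, 2.54]. Speed limits (rad/s): [2.39, 2.39, 3.01, 3.14, 3.14, 3.14].

## Interface

Orientations are given as a 3x3 rotation matrix whose columns are the frame's x, y, z axes.
In Python, from workcell import * gives the robot as it stands.
- The arm moves only by the tool send_rows, never from a script. Its argument "motion" is a list of rows, each a list of 7 numbers: the closure, from 0 (fully open) to 1 (shut), then the shift along the tool's x, y, z in units of 0.4 m (1.0 is 0.4 m), then the turn, a rotation vector about the tool's x, y, z in units of pi/2 rad (1.0 is pi/2 rad). In form: [[hand, x, y, z, wx, wy, wz], ...]. A call has 1 to 8 rows; each row is the pose to reach, as a shift and turn from the pose measured when the call began, along the tool's axes at that moment; what a row does not reach only later rows make up. A row lasts 1/8 s, in which the tool goes at most 62.5 mm and 10.7 degrees, less where a joint would pass 70% of its speed; a pose out of reach is approached as far as the arm can. A call with a number of a shift or a turn outside -1 to 1 is refused whole. A call with a gripper value outside its range is refused whole. The fingers move at their own pace and stop on an object; the grip force is fixed at half the most. Time passes only in rows, so rows that repeat a pose let the fingers close. It gives the time, the measured TCP pose, the force and the opening at its end, in the units of the state.
- read_state(): the state, without advancing time (a new reading comes with each control period).
- snapshot(name): name is "scene" or "top" or "wrist"; returns (picture, depth): 420x560x3 uint8, red, green, blue; 420x560 float32, m along the optical axis (not along the pixel's ray), 0 where there is no reading.
- camera_model(name): a dict with "mtx" (3x3 intrinsics, pixels), "cam_to_world" (4x4, takes a point from camera to world coordinates). Camera axes: x right, y up, looking along -z (the intrinsics and any distortion apply to the point x, -y, -z); pixel columns grow to the right and rows downward; lengths in m; the calibration is good to about 2 mm. A picture is of the moment at which its call begins: read the wrist's pose just before it. camera_model takes no time and is no camera call; for the wrist camera it gives the pose at the moment of the call.
- finish_job(): hands the job in, once; it reports no verdict.
The state is a dict: "clock": time; "q": joint angles; "dq": joint speeds; "effort": joint torques, N m; "eef_pos": TCP position; "orientation": TCP orientation; "ft_force": force on the tool from outside, world axes, zero at the start; "wrist_torque": the same for the moment, N m; "grip_width": finger opening in m.
Only numpy, scipy, OpenCV 4.12 (cv2) and the standard library are available. Lean on these libraries where they do the work, as an engineer would, in place of code of your own. Each camera call takes 0.05 s, during which the arm holds its last target. There are 200 camera calls.

## Working session

There is one attempt and no reset: what is moved stays moved. The work goes in short steps, Python scripts to look and compute and a tool call to move; the robot and the scene stay as the last step left them, time stands still between calls to the robot, and variables do not carry over. Pictures are saved under pics/ and viewed, and the job is handed in when it is done.

Besides the shell and the picture viewer there is one more tool, called after "Request:" by a JSON object that holds its "api" and its "payload", one argument or row to a line. send_rows: Moves the arm, as the interface text tells. Its arguments: {"type":"object","properties":{"motion":{"type":"array","items":{"type":"array","items":{"type":"number"}}}},"required":["motion"]}

```bash
ls; mkdir -p pics; python3 - <<'E'
from workcell import *
import cv2,numpy as np
s=read_state();print({k:np.round(v,3).tolist() for k,v in s.items()})
for n in ["scene","top"]:
    p,d=snapshot(n);cv2.imwrite(f"pics/{n}0.png",p[:,:,::-1]);np.save(f"pics/{n}0.npy",d)
    c=camera_model(n);print(n,c)
E
```

```text
pics
{'clock': 0.0, 'q': [-1.313, 0.424, 1.631, 0.0, 1.089, -0.019], 'dq': [-0.001, -0.001, -0.0, 0.0, 0.0, -0.0], 'effort': [0.001, -54.462, -27.366, 0.064, 0.023, -0.0], 'eef_pos': [0.171, -0.601, 0.239], 'orientation': [[0.273, -0.0, 0.962], [-0.962, 0.001, 0.273], [-0.002, -1.0, 0.0]], 'ft_force': [-0.598, 0.148, 0.29], 'wrist_torque': [0.023, 0.031, -0.049], 'grip_width': 0.088}
scene {'mtx': array([[435.60670468,   0.        , 279.72078772],
       [  0.        , 435.60670468, 212.73297516],
       [  0.        ,   0.        ,   1.        ]]), 'cam_to_world': array([[ 0.17140168, -0.793319  ,  0.58418014,  1.02533139],
       [ 0.985193  ,  0.14044178, -0.09834055, -0.16174094],
       [-0.00402787,  0.59238592,  0.80564428,  0.72096872],
       [ 0.        ,  0.        ,  0.        ,  1.        ]])}
top {'mtx': array([[384.96490571,   0.        , 280.29360872],
       [  0.        , 384.96490571, 212.88749973],
       [  0.        ,   0.        ,   1.        ]]), 'cam_to_world': array([[-0.00635738,  0.99721136, -0.07435786,  0.4879507 ],
       [-0.9999512 , -0.0069019 , -0.00706828, -0.0828929 ],
       [-0.00756178,  0.0743093 ,  0.99720657,  0.92164487],
       [ 0.        ,  0.        ,  0.        ,  1.        ]])}
```

View pics/top0.png

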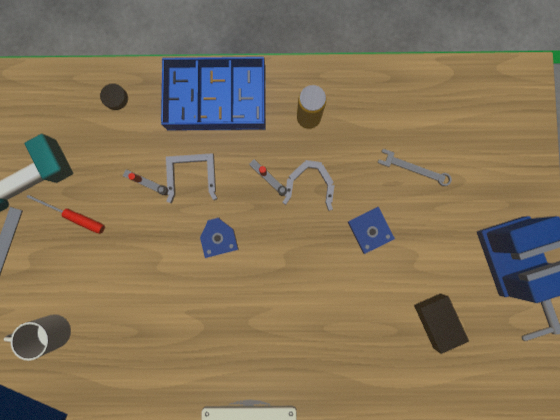

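View pics/scene0.png

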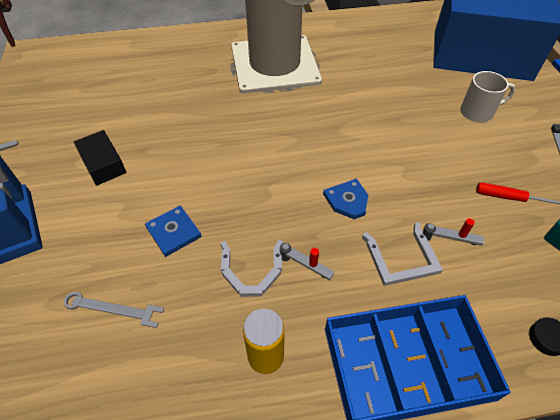

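```bash
cat > h.py <<'E'
from workcell import *
import cv2,numpy as np
def ray(n,uv,z,c=None):
    c=c or camera_model(n);M=c["cam_to_world"];K=c["mtx"]
    uv=np.atleast_2d(uv).astype(float)
    d=np.c_[(uv[:,0]-K[0,2])/K[0,0],-(uv[:,1]-K[1,2])/K[1,1],-np.ones(len(uv))]@M[:3,:3].T
    t=(z-M[2,3])/d[:,2]
    return M[:3,3]+d*t[:,None]
def masks(p):
    h=cv2.cvtColor(p,cv2.COLOR_RGB2HSV)
    blue=cv2.inRange(h,(105,120,60),(130,255,255))
    red=cv2.inRange(h,(0,180,90),(6,255,255))|cv2.inRange(h,(174,180,90),(180,255,255))
    grey=cv2.inRange(h,(0,0,110),(180,45,255))
    return blue,red,grey
def rel(world,origin,th):
    c,s=np.cos(th),np.sin(th);return (np.asarray(world)[...,:2]-origin)@np.array([[c,-s],[s,c]])
def tomove(dw,R):
    return np.asarray(dw)@R/0.4
E
python3 - <<'E'
from h import *
p=cv2.imread("pics/top0.png")
cv2.imwrite("pics/topz.png",cv2.resize(p[130:270,110:400],None,fx=2.75,fy=2.75,interpolation=cv2.INTER_CUBIC))
b,r,g=masks(p[:,:,::-1].copy())
for nm,m,z in (("blue",b,.014),("red",r,.07),("grey",g,.014)):
    cs,_=cv2.findContours(m,cv2.RETR_EXTERNAL,cv2.CHAIN_APPROX_NONE)
    for c in cs:
        if cv2.contourArea(c)<25: continue
        M=cv2.moments(c);u=[M['m10']/M['m00'],M['m01']/M['m00']]
        if not(130<u[1]<290 and 100<u[0]<420):continue
        a=cv2.approxPolyDP(c,3,True)[:,0]
        print(nm,cv2.contourArea(c),np.round(u,1),np.round(ray("top",u,z)[0],4),a.tolist())
p,d=snapshot("wrist");cv2.imwrite("pics/w0.png",p[:,:,::-1]);print(camera_model("wrist"),read_state()["clock"])
E
```

```text
blue 924.5 [217.3 238.1] [0.4971 0.0724 0.014 ] [[218, 219], [208, 221], [201, 235], [205, 256], [236, 249], [232, 230]]
blue 1083.0 [371.  229.8] [ 0.5142 -0.2897  0.014 ] [[378, 208], [349, 222], [364, 252], [393, 238]]
grey 68.0 [217.1 237.8] [0.4979 0.0728 0.014 ] [[216, 233], [212, 238], [219, 242], [222, 237]]
grey 71.0 [372.2 231.3] [ 0.5106 -0.2922  0.014 ] [[372, 226], [367, 232], [374, 236], [377, 230]]
grey 106.0 [149.1 183.6] [0.6278 0.2359 0.014 ] [[142, 177], [140, 183], [156, 191], [158, 184]]
grey 114.0 [271.8 180.6] [ 0.6328 -0.0569  0.014 ] [[263, 176], [273, 187], [281, 185], [268, 172]]
grey 25.5 [126.1 173. ] [0.6539 0.2915 0.014 ] [[125, 170], [123, 175], [127, 177], [130, 171]]
grey 528.0 [311.5 179.8] [ 0.634  -0.1512  0.014 ] [[306, 160], [287, 179], [286, 187], [291, 190], [283, 202], [290, 197], [292, 181], [305, 168], [313, 166], [328, 184], [329, 210], [332, 180], [321, 162]]
grey 69.0 [255.  165.3] [ 0.6699 -0.0167  0.014 ] [[254, 159], [250, 165], [258, 173], [260, 165]]
grey 635.0 [189.9 170.7] [0.6581 0.1388 0.014 ] [[211, 153], [166, 157], [167, 201], [173, 194], [173, 161], [206, 159], [209, 192], [213, 199], [216, 197]]
grey 475.5 [416.1 168.2] [ 0.66   -0.4002  0.014 ] [[382, 150], [388, 156], [385, 161], [379, 160], [381, 163], [401, 165], [442, 184], [450, 182], [446, 173], [427, 170]]
{'mtx': array([[302.67107346,   0.        , 280.66974576],
       [  0.        , 302.67107346, 211.55232727],
       [  0.        ,   0.        ,   1.        ]]), 'cam_to_world': array([[ 2.73004762e-01,  9.26981200e-01,  2.57243569e-01,
         2.40786638e-01],
       [-9.62012568e-01,  2.63193570e-01,  7.25325050e-02,
        -5.81016404e-01],
       [-4.68584885e-04, -2.67273266e-01,  9.63620663e-01,
         3.84012151e-01],
       [ 0.00000000e+00,  0.00000000e+00,  0.00000000e+00,
         1.00000000e+00]])} 0.15
```

View pics/topz.png

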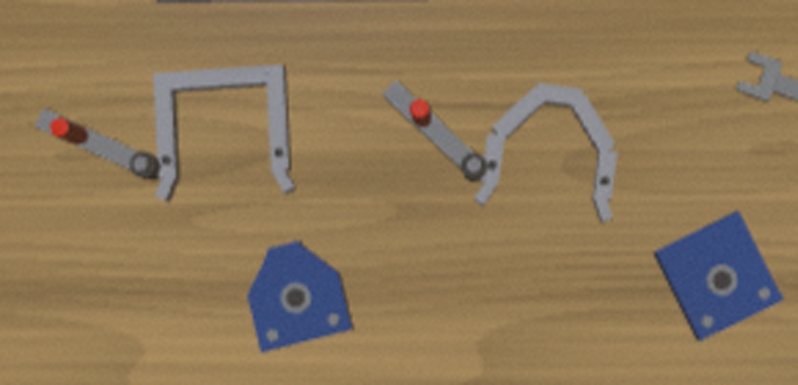

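View pics/w0.png

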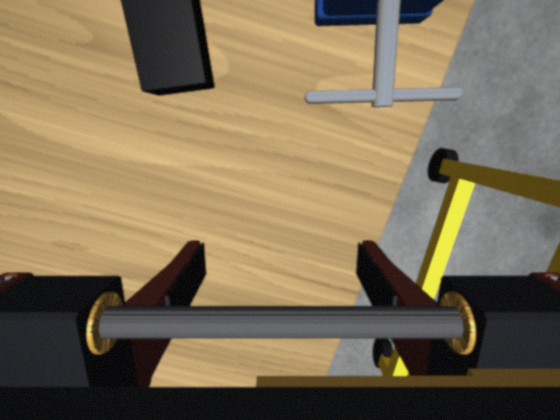

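Request:
{"api": "send_rows", "payload": {
  "motion": [
    [0.5, -0.6, 0, 0.47, 0, 0.17, 0],
    [0.5, -0.6, 0, 0.47, 0, 0.17, 0],
    [0.5, -0.6, 0, 0.47, 0, 0.17, 0],
    [0.5, -0.6, 0, 0.47, 0, 0.17, 0],
    [0.5, -0.6, 0, 0.47, 0, 0.17, 0],
    [0.5, -0.6, 0, 0.47, 0, 0.17, 0]
  ]
}}

```text
clock: 0.9
eef_pos: [0.2864, -0.3155, 0.2392]
orientation: [[0.014, -0.001, 1.0], [-1.0, 0.002, 0.014], [-0.002, -1.0, -0.001]]
ft_force: [-0.5, 0.0, 0.3]
grip_width: 0.0438
```

```bash
python3 - <<'E'
from h import *
s=read_state();R=np.array(s["orientation"]);print(s["eef_pos"],R,s["clock"],s["grip_width"])
print(tomove(np.array([.40,-.04,.24])-s["eef_pos"],R))
E
```

```text
[ 0.28643805 -0.31551672  0.23924789] [[ 1.40814060e-02 -7.95964544e-04  9.99900535e-01]
 [-9.99898493e-01  2.16087095e-03  1.40830974e-02]
 [-2.17186567e-03 -9.99997349e-01 -7.65455647e-04]] 0.9 0.04381312086258205
[-6.84728193e-01 -6.17870183e-04  2.93575508e-01]
```

Request:
{"api": "send_rows", "payload": {
  "motion": [
    [0, -0.68, 0, 0.29, 0, 0, 0],
    [0, -0.68, 0, 0.29, 0, 0, 0],
    [0, -0.68, 0, 0.29, 0, 0, 0],
    [0, -0.68, 0, 0.29, 0, 0, 0],
    [0, -0.68, 0, 0.29, 0, 0, 0],
    [0, -0.68, 0, 0.29, 0, 0, 0],
    [0, -0.68, 0, 0.29, 0, 0, 0]
  ]
}}

```text
clock: 1.78
eef_pos: [0.3986, -0.0426, 0.2396]
orientation: [[0.014, -0.001, 1.0], [-1.0, 0.002, 0.014], [-0.002, -1.0, -0.001]]
ft_force: [-1.4, 0.1, 0.5]
grip_width: 0.0879
```

```bash
python3 - <<'E'
from h import *
s=read_state();R=np.array(s["orientation"]);print(s["eef_pos"],R,s["clock"],s["grip_width"])
c=camera_model("wrist");p,d=snapshot("wrist");np.save("pics/c1.npy",c,allow_pickle=True);cv2.imwrite("pics/w1.png",p[:,:,::-1]);np.save("pics/w1d.npy",d)
print(c["cam_to_world"])
E
```

```text
[ 0.39860398 -0.04262573  0.23959722] [[ 0.01433569 -0.00125256  0.99989645]
 [-0.99989556  0.00181678  0.01433795]
 [-0.00183455 -0.99999757 -0.00122638]] 1.775 0.08791506500911628
[[ 0.0140904   0.96324453  0.26825628  0.47158261]
 [-0.99990019  0.01385017  0.00278798 -0.04178087]
 [-0.00102989 -0.26826879  0.96334355  0.38444118]
 [ 0.          0.          0.          1.        ]]
```

View pics/w1.png

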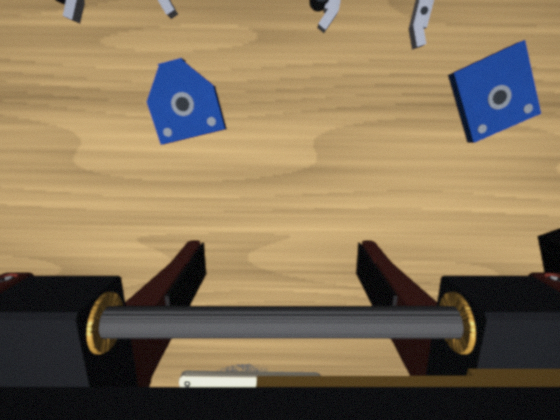

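Request:
{"api": "send_rows", "payload": {
  "motion": [
    [0, 0.12, 0, 0.3, 0, 0, 0],
    [0, 0.12, 0, 0.3, 0, 0, 0],
    [0, 0.12, 0, 0.3, 0, 0, 0],
    [0, 0.12, 0, 0.3, 0, 0, 0]
  ]
}}

```text
clock: 2.33
eef_pos: [0.5178, -0.0908, 0.2387]
orientation: [[0.01, -0.003, 1.0], [-1.0, 0.002, 0.01], [-0.002, -1.0, -0.003]]
ft_force: [0.4, -0.5, -0.2]
grip_width: 0.0879
```

```bash
python3 - <<'E'
from h import *
s=read_state();R=np.array(s["orientation"]);print(s["eef_pos"],s["dq"],s["clock"],s["grip_width"])
c=camera_model("wrist");p,d=snapshot("wrist");np.save("pics/c2.npy",c,allow_pickle=True);cv2.imwrite("pics/w2.png",p[:,:,::-1]);np.save("pics/w2d.npy",d)
E
```

```text
[ 0.51780467 -0.09078992  0.23867331] [ 0.01892752 -0.02634733  0.03140533  0.00086984 -0.00081004  0.003301  ] 2.325 0.08785287859481439
```

View pics/w2.png

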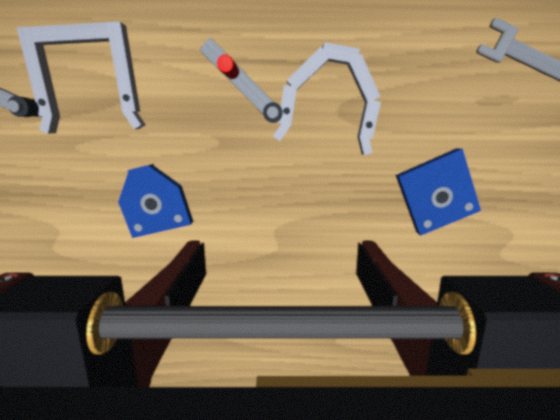

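```bash
python3 - <<'E'
from h import *
p=cv2.imread("pics/w2.png")
cv2.imwrite("pics/w2n.png",cv2.resize(p[30:165,195:390],None,fx=4,fy=4,interpolation=cv2.INTER_CUBIC))
cv2.imwrite("pics/w2g.png",cv2.resize(p[155:245,105:205],None,fx=6,fy=6,interpolation=cv2.INTER_CUBIC))
E
```

```text
(no output)
```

View pics/w2n.png

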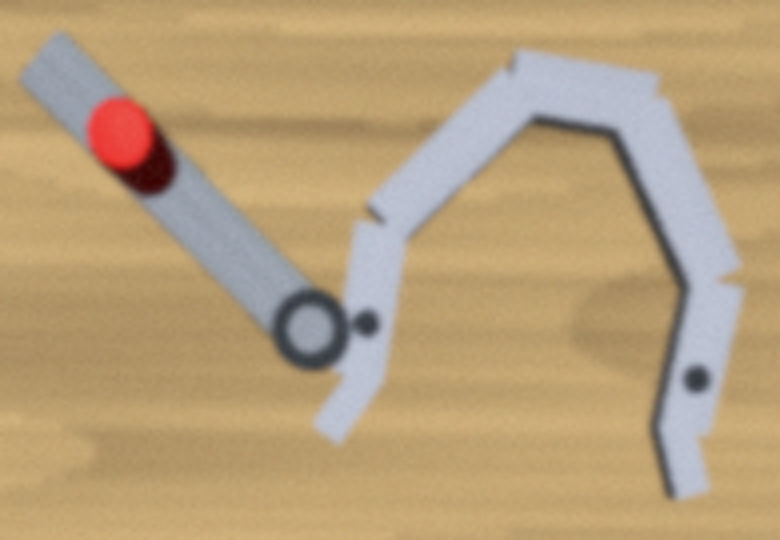

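View pics/w2g.png

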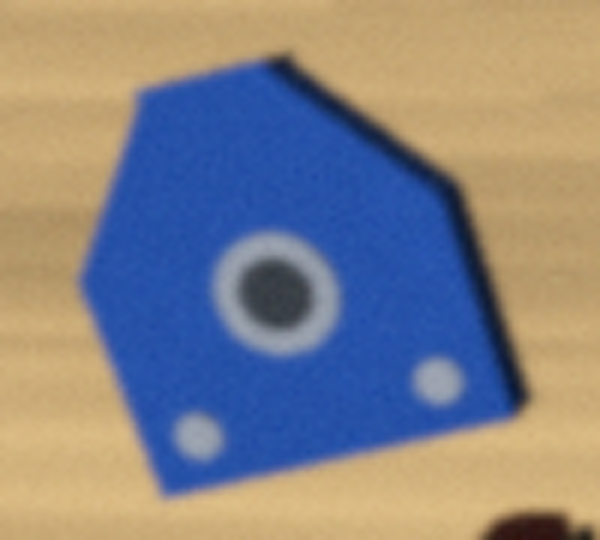

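```bash
cat >> h.py <<'E'
def fit(model,world):
    m=np.asarray(model,float)/1000;w=np.asarray(world)[:,:2]
    mc,wc=m.mean(0),w.mean(0);H=(m-mc).T@(w-wc)
    th=np.arctan2(H[0,1]-H[1,0],H[0,0]+H[1,1])
    R=np.array([[np.cos(th),-np.sin(th)],[np.sin(th),np.cos(th)]])
    o=wc-R@mc
    res=w-(m@R.T+o)
    return o,th,np.round(res*1000,1)
GM=[(45,12),(45,-12),(10,-40),(-40,-40),(-40,40),(10,40)]
NM=[(12,-41.5),(-30,-41.5),(-50,-51.5),(12,41.5),(-30,41.5),(-50,51.5)]
E
python3 - <<'E'
from h import *
c=np.load("pics/c2.npy",allow_pickle=True).item()
un=lambda P,f,x,y:(np.array(P)+.5)/f-.5+[x,y]
g=un([(140,93),(268,60),(445,185),(512,412),(163,495),(80,282)],6,105,155)
n=un([(685,288),(655,428),(675,498),(405,235),(383,383),(338,443)],4,195,30)
o,t,r=fit(GM,ray("wrist",g,.014,c));print("gusset",o,np.degrees(t),r.tolist())
o,t,r=fit(NM,ray("wrist",n,.014,c));print("nest",o,np.degrees(t),r.tolist())
hp=ray("wrist",un([(311,329)],4,195,30),.03,c)[0];pp=ray("wrist",un([(121,132)],4,195,30),.075,c)[0]
print("hinge in nest",rel(hp,o,t),"post",rel(pp,o,t),np.linalg.norm((pp-hp)[:2]),pp,hp)
v=rel(pp,o,t)-rel(hp,o,t);print("angle",np.arctan2(v[1],v[0])+np.pi/2)
# top view
c=camera_model("top")
g=un([(269,251),(300,243),(340,274),(352,328),(262,351),(249,297)],2.75,110,130)
n=un([(603,155),(600,200),(605,220)][:2]+[(598,220),(502,140),(497,180),(489,205)],2.75,110,130)
o,t,r=fit(GM,ray("top",g,.014,c));print("gusset",o,np.degrees(t),r.tolist())
o,t,r=fit(NM,ray("top",n,.014,c));print("nest",o,np.degrees(t),r.tolist())
E
```

```text
gusset [0.49894006 0.0726314 ] 14.017271211050286 [[-1.6, 1.1], [-0.5, -2.4], [1.4, -0.5], [0.8, 1.2], [0.5, 0.6], [-0.7, 0.0]]
nest [ 0.61603206 -0.14583001] -8.535610071447365 [[-2.0, 1.2], [0.4, 0.5], [1.3, -0.2], [-0.9, -0.1], [0.1, -0.8], [1.1, -0.6]]
hinge in nest [-0.01888272  0.06331188] post [0.01538499 0.11197291] 0.0595161466271714 [ 0.64786611 -0.03738083  0.075     ] [ 0.6067555  -0.08041674  0.03      ]
angle 2.528045212171766
gusset [0.49874248 0.07168943] 13.93221786587642 [[-1.8, 1.6], [-0.9, -1.8], [-0.5, -0.7], [1.8, 1.0], [2.0, 0.2], [-0.5, -0.3]]
nest [ 0.61690321 -0.1483664 ] -9.155576229541087 [[-3.4, -1.2], [-1.0, -4.6], [3.1, 4.0], [-2.9, 4.0], [3.8, 1.9], [0.3, -4.1]]
```

```bash
cat >> h.py <<'E'
from scipy.spatial.transform import Rotation as Ro
NO=np.array([.616,-.146]);NT=np.radians(-8.6)
def n2w(xy,o=NO,t=NT):
    c,s=np.cos(t),np.sin(t);x,y=np.array(xy)/1000.;return np.array([o[0]+c*x-s*y,o[1]+s*x+c*y])
def pose(xy,z,head):  # row shift and turn for TCP at world xy (m), height, heading (deg) of tool z
    s=read_state();R=np.array(s["orientation"]);h=np.radians(head)
    T=np.array([[np.sin(h),0,np.cos(h)],[-np.cos(h),0,np.sin(h)],[0,-1,0]])
    d=np.array([xy[0],xy[1],z])-np.array(s["eef_pos"])
    print(np.round(tomove(d,R),3).tolist(),np.round(Ro.from_matrix(R.T@T).as_rotvec()/(np.pi/2),3).tolist(),"dist mm",np.round(1000*np.linalg.norm(d)))
def st():
    s=read_state();R=np.array(s["orientation"]);p=np.array(s["eef_pos"])
    print("t",s["clock"],"p",np.round(p,4),"head",np.degrees(np.arctan2(R[1,2],R[0,2])).round(2),"nest",np.round(1000*rel(p,NO,NT),1),"F",np.round(s["ft_force"],1),"w",round(s["grip_width"],4),"q",np.round(s["q"],2))
E
python3 - <<'E'
from h import *
st()
g=n2w((-3,0),np.array([.499,.0725]),np.radians(14));print(g)
pose(g,.10,14);pose(g,.021,14)
E
```

```text
t 2.375 p [ 0.5174 -0.0902  0.2389] head 0.64 nest [-105.9   40.4] F [-0.5 -0.  -0.6] w 0.0878 q [-0.2   0.28  1.85  0.    1.02  1.36]
[0.49608911 0.07177423]
[-0.405, 0.348, -0.048] [0.002, -0.148, -0.002] dist mm 214.0
[-0.404, 0.546, -0.047] [0.002, -0.148, -0.002] dist mm 272.0
```

Request:
{"api": "send_rows", "payload": {
  "motion": [
    [0, -0.405, 0, -0.048, 0.002, -0.148, -0.002],
    [0, -0.405, 0, -0.048, 0.002, -0.148, -0.002],
    [0, -0.405, 0.348, -0.048, 0.002, -0.148, -0.002],
    [0, -0.405, 0.348, -0.048, 0.002, -0.148, -0.002],
    [0, -0.405, 0.348, -0.048, 0.002, -0.148, -0.002],
    [0, -0.405, 0.348, -0.048, 0.002, -0.148, -0.002],
    [0, -0.405, 0.348, -0.048, 0.002, -0.148, -0.002]
  ]
}}

```text
clock: 3.25
eef_pos: [0.4961, 0.0716, 0.1013]
orientation: [[0.241, 0.002, 0.971], [-0.971, -0.0, 0.241], [0.001, -1.0, 0.002]]
ft_force: [-0.7, -0.5, -0.0]
grip_width: 0.0878
```

```bash
python3 - <<'E'
from h import *
st()
c=camera_model("wrist");p,d=snapshot("wrist");cv2.imwrite("pics/w3.png",p[:,:,::-1])
g=n2w((-3,0),np.array([.499,.0725]),np.radians(14))
pose(g,.021,14)
for nm,l in (("L",(10,40)),("R",(10,-40))):
  for z in (.014,): pass
E
```

```text
t 3.25 p [0.4961 0.0716 0.1013] head 13.95 nest [-151.1  197.2] F [-0.7 -0.5 -0. ] w 0.0878 q [ 0.12  0.46  1.99 -0.    0.69  1.45]
[-0.001, 0.201, -0.001] [-0.002, -0.001, 0.001] dist mm 81.0
```

View pics/w3.png

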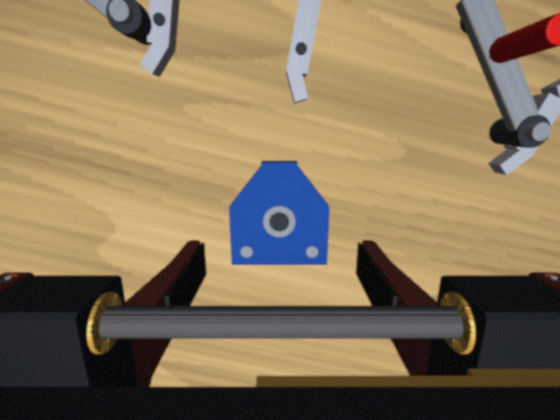

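Request:
{"api": "send_rows", "payload": {
  "motion": [
    [0, 0, 0.1, 0, 0, 0, 0],
    [0, 0, 0.16, 0, 0, 0, 0],
    [0, 0, 0.2, 0, 0, 0, 0],
    [0, 0, 0.2, 0, 0, 0, 0]
  ]
}}

```text
clock: 3.8
eef_pos: [0.4967, 0.0713, 0.0215]
orientation: [[0.24, 0.002, 0.971], [-0.971, -0.0, 0.24], [0.001, -1.0, 0.002]]
ft_force: [-1.0, 0.8, -0.3]
grip_width: 0.0875
```

```bash
python3 - <<'E'
from h import *
st()
# rotate in place about TCP & start lateral
for y in (195,175,150,130,110,80,40,20,-2): print(y);pose(n2w((-148,y)),.021,-8.6)
E
```

```text
t 3.8 p [0.4967 0.0713 0.0215] head 13.91 nest [-150.5  197. ] F [-1.   0.8 -0.3] w 0.0875 q [ 0.12  0.61  2.   -0.    0.52  1.45]
195
[0.007, 0.001, 0.004] [-0.001, 0.25, 0.0] dist mm 3.0
175
[0.053, 0.001, -0.015] [-0.001, 0.25, 0.0] dist mm 22.0
150
[0.111, 0.001, -0.039] [-0.001, 0.25, 0.0] dist mm 47.0
130
[0.157, 0.001, -0.058] [-0.001, 0.25, 0.0] dist mm 67.0
110
[0.203, 0.001, -0.078] [-0.001, 0.25, 0.0] dist mm 87.0
80
[0.273, 0.001, -0.106] [-0.001, 0.25, 0.0] dist mm 117.0
40
[0.365, 0.001, -0.145] [-0.001, 0.25, 0.0] dist mm 157.0
20
[0.411, 0.001, -0.164] [-0.001, 0.25, 0.0] dist mm 177.0
-2
[0.462, 0.001, -0.185] [-0.001, 0.25, 0.0] dist mm 199.0
```

Request:
{"api": "send_rows", "payload": {
  "motion": [
    [0.03, 0, 0, 0, 0, 0.03, 0],
    [0.03, 0.007, 0, 0, 0, 0.07, 0],
    [0.03, 0.014, 0, 0, 0, 0.11, 0],
    [0.03, 0.025, 0, -0.005, 0, 0.15, 0],
    [0.03, 0.035, 0, -0.01, 0, 0.19, 0],
    [0.03, 0.053, 0, -0.015, 0, 0.23, 0],
    [0.03, 0.08, 0, -0.026, 0, 0.25, 0],
    [0.03, 0.111, 0, -0.039, 0, 0.25, 0]
  ]
}}

```text
clock: 4.8
eef_pos: [0.4933, 0.0241, 0.0225]
orientation: [[-0.149, 0.005, 0.989], [-0.989, 0.0, -0.149], [-0.001, -1.0, 0.005]]
ft_force: [1.1, 3.8, 2.7]
grip_width: 0.0855
```

```bash
python3 - <<'E'
from h import *
st()
for y in (130,110,80,60,40,20,10,0): print(y);pose(n2w((-148,y)),.021,-8.6)
p,d=snapshot("wrist");cv2.imwrite("pics/w4.png",p[:,:,::-1])
E
```

```text
t 4.8 p [0.4933 0.0241 0.0225] head -8.55 nest [-146.8  149.8] F [1.1 3.8 2.7] w 0.0855 q [ 0.02  0.61  2.02 -0.    0.51  1.74]
130
[0.05, 0.004, -0.003] [-0.003, 0.001, -0.001] dist mm 20.0
110
[0.1, 0.004, -0.003] [-0.003, 0.001, -0.001] dist mm 40.0
80
[0.175, 0.004, -0.003] [-0.003, 0.001, -0.001] dist mm 70.0
60
[0.225, 0.004, -0.003] [-0.003, 0.001, -0.001] dist mm 90.0
40
[0.275, 0.003, -0.003] [-0.003, 0.001, -0.001] dist mm 110.0
20
[0.325, 0.003, -0.003] [-0.003, 0.001, -0.001] dist mm 130.0
10
[0.35, 0.003, -0.003] [-0.003, 0.001, -0.001] dist mm 140.0
0
[0.375, 0.003, -0.003] [-0.003, 0.001, -0.001] dist mm 150.0
```

View pics/w4.png

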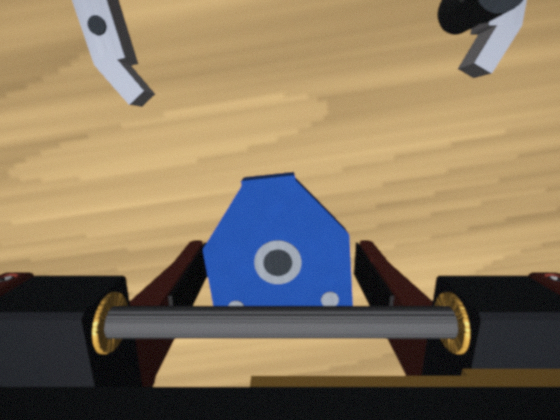

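Request:
{"api": "send_rows", "payload": {
  "motion": [
    [0.03, 0.03, 0.003, -0.003, -0.003, 0, 0],
    [0.03, 0.06, 0.003, -0.003, -0.003, 0, 0],
    [0.03, 0.1, 0.003, -0.003, -0.003, 0, 0],
    [0.03, 0.14, 0.003, -0.003, -0.003, 0, 0],
    [0.03, 0.18, 0.003, -0.003, -0.003, 0, 0],
    [0.03, 0.22, 0.003, -0.003, -0.003, 0, 0],
    [0.03, 0.255, 0.003, -0.003, -0.003, 0, 0],
    [0.03, 0.28, 0.003, -0.003, -0.003, 0, 0]
  ]
}}

```text
clock: 5.85
eef_pos: [0.4742, -0.0888, 0.0209]
orientation: [[-0.149, -0.002, 0.989], [-0.989, 0.0, -0.149], [-0.0, -1.0, -0.002]]
ft_force: [-0.8, 4.2, 3.0]
grip_width: 0.0851
```

Request:
{"api": "send_rows", "payload": {
  "motion": [
    [0.03, 0.02, 0, 0, 0, 0, 0],
    [0.03, 0.04, 0, 0, 0, 0, 0],
    [0.03, 0.055, 0, 0, 0, 0, 0],
    [0.03, 0.065, 0, 0, 0, 0, 0],
    [0.03, 0.072, 0, 0, 0, 0, 0]
  ]
}}

```text
clock: 6.48
eef_pos: [0.4698, -0.1174, 0.0209]
orientation: [[-0.149, -0.002, 0.989], [-0.989, 0.0, -0.149], [-0.0, -1.0, -0.002]]
ft_force: [-0.7, 4.0, 2.5]
grip_width: 0.0857
```

```bash
python3 - <<'E'
from h import *
st()
pose(n2w((-148,-2)),.021,-8.6)
p,d=snapshot("wrist");cv2.imwrite("pics/w5.png",p[:,:,::-1])
E
```

```text
t 6.475 p [ 0.4698 -0.1174  0.0209] head -8.59 nest [-148.8    6.4] F [-0.7  4.   2.5] w 0.0857 q [-0.27  0.6   2.04 -0.    0.5   1.45]
[0.021, -0.0, 0.002] [0.001, 0.0, -0.0] dist mm 8.0
```

View pics/w5.png

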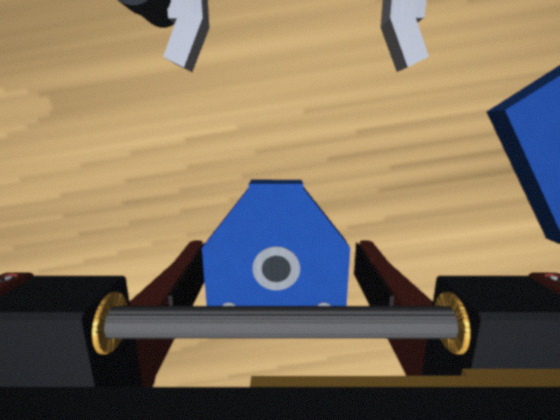

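Request:
{"api": "send_rows", "payload": {
  "motion": [
    [0.03, 0.007, 0, 0, 0, 0, 0],
    [0.03, 0.014, 0, 0, 0, 0, 0],
    [0.03, 0.02, 0, 0, 0, 0, 0],
    [0.03, 0.0225, 0, 0, 0, 0, 0],
    [0.03, 0.0225, 0, 0, 0, 0, 0],
    [0, 0.017, 0, 0, 0, 0, 0],
    [0, 0.017, 0, 0, 0, 0, 0]
  ]
}}

```text
clock: 7.4
eef_pos: [0.4687, -0.1243, 0.0208]
orientation: [[-0.149, -0.002, 0.989], [-0.989, 0.0, -0.149], [0.0, -1.0, -0.002]]
ft_force: [0.0, 0.4, -0.3]
grip_width: 0.0882
```

Request:
{"api": "send_rows", "payload": {
  "motion": [
    [0, 0, -0.05, 0, 0, 0, 0],
    [0, 0, -0.15, 0, 0, 0, 0],
    [0, 0, -0.25, -0.1, 0, 0, 0],
    [0.5, 0, -0.25, -0.16, 0, 0, 0],
    [0.5, 0, -0.25, -0.16, 0, 0, 0],
    [0.5, 0, -0.25, -0.16, 0, 0, 0]
  ]
}}

```text
clock: 8.15
eef_pos: [0.4068, -0.1151, 0.1209]
orientation: [[-0.149, -0.001, 0.989], [-0.989, -0.0, -0.149], [0.0, -1.0, -0.001]]
ft_force: [0.8, -0.3, -0.0]
grip_width: 0.0617
```

```bash
python3 - <<'E'
from h import *
st()
np.save("pics/c6.npy",camera_model("wrist"),allow_pickle=True)
p,d=snapshot("wrist");cv2.imwrite("pics/w6.png",p[:,:,::-1])
E
```

```text
t 8.15 p [ 0.4068 -0.1151  0.1209] head -8.57 nest [-211.5   -0.7] F [ 0.8 -0.3 -0. ] w 0.0617 q [-0.3   0.34  2.14 -0.    0.66  1.42]
```

View pics/w6.png

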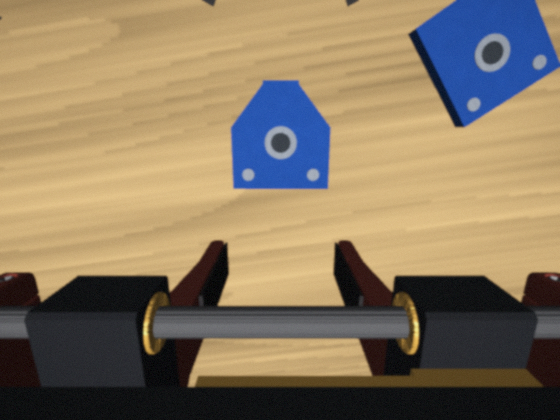

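```bash
python3 - <<'E'
from h import *
c=np.load("pics/c6.npy",allow_pickle=True).item()
p=cv2.imread("pics/w6.png")[:,:,::-1].copy();b=masks(p)[0]
cs,_=cv2.findContours(b,cv2.RETR_EXTERNAL,cv2.CHAIN_APPROX_NONE)
for k in cs:
    if cv2.contourArea(k)>3000: print(cv2.approxPolyDP(k,3,True)[:,0].tolist())
o,t,r=fit(GM,ray("wrist",[(264,81),(298,81),(330,127),(328,188),(233,188),(232,128)],.014,c));print(1000*rel(o,NO,NT),np.degrees(t),r.tolist())
st();pose(n2w((-212,0)),.021,-8.6)
E
```

```text
[[264, 81], [232, 127], [234, 186], [326, 187], [327, 124], [297, 81]]
[[534, 0], [456, 0], [416, 29], [462, 125], [559, 66]]
[-148.59721071   -1.0420143 ] -8.605770206451892 [[-0.4, 1.1], [-0.7, -1.1], [0.4, 0.6], [0.7, 0.0], [0.7, 0.3], [-0.6, -0.8]]
t 8.2 p [ 0.4068 -0.1151  0.1207] head -8.56 nest [-211.5   -0.7] F [ 0.   0.5 -0.1] w 0.0571 q [-0.3   0.34  2.14 -0.    0.66  1.42]
[-0.002, 0.249, -0.001] [0.001, 0.0, 0.0] dist mm 100.0
```

Request:
{"api": "send_rows", "payload": {
  "motion": [
    [0.5, -0.002, 0.12, 0, 0, 0, 0],
    [0.5, -0.002, 0.2, 0, 0, 0, 0],
    [0.5, -0.002, 0.249, 0, 0, 0, 0],
    [0.5, -0.002, 0.249, 0, 0, 0, 0]
  ]
}}

```text
clock: 8.7
eef_pos: [0.4067, -0.1142, 0.0195]
orientation: [[-0.149, -0.004, 0.989], [-0.989, 0.001, -0.149], [-0.0, -1.0, -0.004]]
ft_force: [0.6, -0.3, 0.4]
grip_width: 0.0436
```

Request:
{"api": "send_rows", "payload": {
  "motion": [
    [0.5, 0, 0, 0.02, 0, 0, 0],
    [0.5, 0, 0, 0.04, 0, 0, 0],
    [0.5, 0, 0, 0.06, 0, 0, 0],
    [0.5, 0, 0, 0.085, 0, 0, 0],
    [0.5, 0, 0, 0.11, 0, 0, 0],
    [0.5, 0, 0, 0.13, 0, 0, 0],
    [0.5, 0, 0, 0.145, 0, 0, 0],
    [0.5, 0, 0, 0.15, 0, 0, 0]
  ]
}}

```text
clock: 9.7
eef_pos: [0.4665, -0.1232, 0.0192]
orientation: [[-0.149, -0.004, 0.989], [-0.989, 0.001, -0.149], [-0.0, -1.0, -0.004]]
ft_force: [-3.6, -0.0, 2.7]
grip_width: 0.0437
```

```bash
python3 - <<'E'
from h import *
st()
np.save("pics/c7.npy",camera_model("wrist"),allow_pickle=True)
p,d=snapshot("wrist");cv2.imwrite("pics/w7.png",p[:,:,::-1])
pose(n2w((-50,0)),.021,-8.6)
E
```

```text
t 9.7 p [ 0.4665 -0.1232  0.0192] head -8.55 nest [-151.2    0.2] F [-3.6 -0.   2.7] w 0.0437 q [-0.28  0.61  2.04 -0.    0.5   1.44]
[0.001, -0.006, 0.253] [0.003, 0.001, -0.0] dist mm 101.0
```

View pics/w7.png

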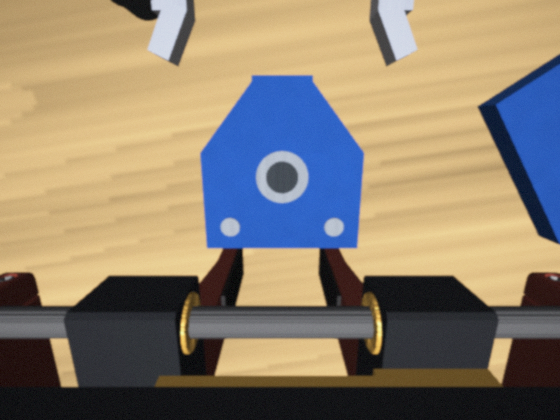

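Request:
{"api": "send_rows", "payload": {
  "motion": [
    [0.5, 0, -0.003, 0.02, 0, 0, 0],
    [0.5, 0, -0.003, 0.045, 0, 0, 0],
    [0.5, 0, -0.003, 0.07, 0, 0, 0],
    [0.5, 0, -0.003, 0.095, 0, 0, 0],
    [0.5, 0, -0.003, 0.115, 0, 0, 0],
    [0.5, 0, -0.003, 0.135, 0, 0, 0],
    [0.5, 0, -0.003, 0.15, 0, 0, 0],
    [0.5, 0, -0.003, 0.15, 0, 0, 0]
  ]
}}

```text
clock: 10.75
eef_pos: [0.5272, -0.1324, 0.0202]
orientation: [[-0.149, -0.002, 0.989], [-0.989, 0.0, -0.149], [0.0, -1.0, -0.002]]
ft_force: [-0.3, -0.2, -0.7]
grip_width: 0.0438
```

```bash
python3 - <<'E'
from h import *
st()
np.save("pics/c8.npy",camera_model("wrist"),allow_pickle=True)
p,d=snapshot("wrist");cv2.imwrite("pics/w8.png",p[:,:,::-1])
pose(n2w((-50,0)),.021,-8.6)
E
```

```text
t 10.75 p [ 0.5272 -0.1324  0.0202] head -8.55 nest [-89.8   0.2] F [-0.3 -0.2 -0.7] w 0.0438 q [-0.27  0.65  1.91 -0.    0.59  1.45]
[0.001, -0.002, 0.1] [0.001, 0.001, 0.0] dist mm 40.0
```

View pics/w8.png

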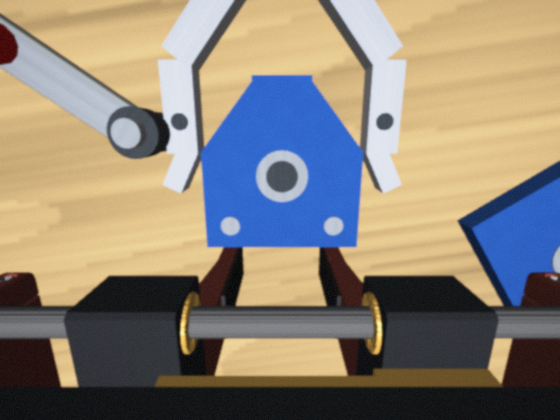

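Request:
{"api": "send_rows", "payload": {
  "motion": [
    [0.5, 0, 0, 0.01, 0, 0, 0],
    [0.5, 0, 0, 0.025, 0, 0, 0],
    [0.5, 0, 0, 0.04, 0, 0, 0],
    [0.5, 0, 0, 0.055, 0, 0, 0],
    [0.5, 0, 0, 0.068, 0, 0, 0],
    [0.5, 0, 0, 0.08, 0, 0, 0],
    [0.5, 0, 0, 0.087, 0, 0, 0],
    [0.5, 0, 0, 0.09, 0, 0, 0]
  ]
}}

```text
clock: 11.8
eef_pos: [0.5625, -0.1377, 0.0201]
orientation: [[-0.149, -0.002, 0.989], [-0.989, 0.0, -0.149], [0.0, -1.0, -0.002]]
ft_force: [-3.4, 1.2, 1.6]
grip_width: 0.0441
```

```bash
python3 - <<'E'
from h import *
st()
p,d=snapshot("wrist");cv2.imwrite("pics/w9.png",p[:,:,::-1])
pose(n2w((-50,0)),.021,-8.6)
E
```

```text
t 11.8 p [ 0.5625 -0.1377  0.0201] head -8.55 nest [-54.1   0.2] F [-3.4  1.2  1.6] w 0.0441 q [-0.26  0.68  1.83 -0.    0.64  1.46]
[0.0, -0.002, 0.01] [0.001, 0.001, 0.0] dist mm 4.0
```

View pics/w9.png

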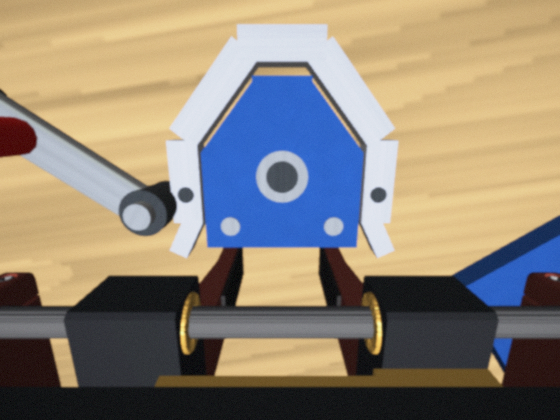

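Request:
{"api": "send_rows", "payload": {
  "motion": [
    [0.5, 0, 0, 0.004, 0, 0, 0],
    [0.5, 0, 0, 0.008, 0, 0, 0],
    [0.5, 0, 0, 0.012, 0, 0, 0],
    [0.5, 0, 0, 0.014, 0, 0, 0]
  ]
}}

```text
clock: 12.35
eef_pos: [0.566, -0.1382, 0.02]
orientation: [[-0.149, -0.007, 0.989], [-0.989, 0.001, -0.149], [-0.0, -1.0, -0.007]]
ft_force: [-10.0, 0.0, 6.6]
grip_width: 0.0439
```

```bash
python3 - <<'E'
from h import *
st()
p,d=snapshot("wrist");cv2.imwrite("pics/w10.png",cv2.resize(p[10:260,150:420,::-1],None,fx=2.2,fy=2.2,interpolation=cv2.INTER_CUBIC))
E
```

```text
t 12.35 p [ 0.566  -0.1382  0.02  ] head -8.55 nest [-50.6   0.3] F [-10.    0.    6.6] w 0.0439 q [-0.26  0.69  1.81 -0.    0.65  1.46]
```

View pics/w10.png

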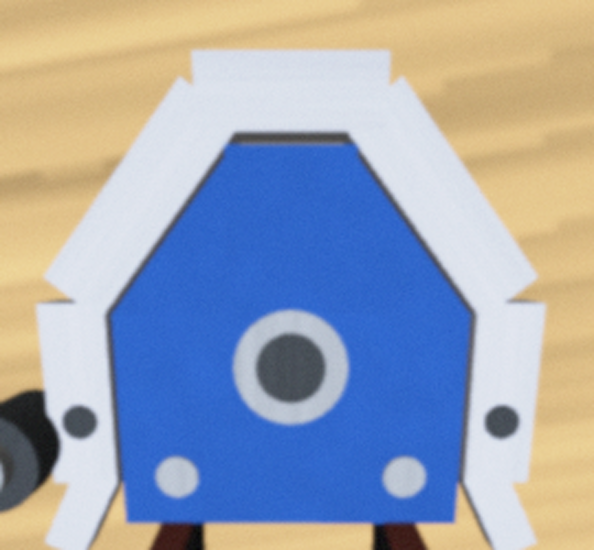

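Request:
{"api": "send_rows", "payload": {
  "motion": [
    [0.5, 0, 0, 0.004, 0, 0, 0],
    [0.5, 0, 0, 0.007, 0, 0, 0],
    [0.5, 0, 0, 0.009, 0, 0, 0]
  ]
}}

```text
clock: 12.78
eef_pos: [0.5663, -0.1381, 0.0198]
orientation: [[-0.149, -0.014, 0.989], [-0.989, 0.003, -0.149], [-0.001, -1.0, -0.014]]
ft_force: [-13.5, 0.5, 11.2]
grip_width: 0.0438
```

```bash
python3 - <<'E'
from h import *
st()
np.save("pics/c11.npy",camera_model("wrist"),allow_pickle=True)
p,d=snapshot("wrist");cv2.imwrite("pics/w11f.png",p[:,:,::-1]);cv2.imwrite("pics/w11.png",cv2.resize(p[10:260,150:420,::-1],None,fx=2.2,fy=2.2,interpolation=cv2.INTER_CUBIC))
E
```

```text
t 12.775 p [ 0.5663 -0.1381  0.0198] head -8.54 nest [-50.4   0.4] F [-13.5   0.5  11.2] w 0.0438 q [-0.26  0.69  1.81 -0.    0.66  1.46]
```

View pics/w11.png

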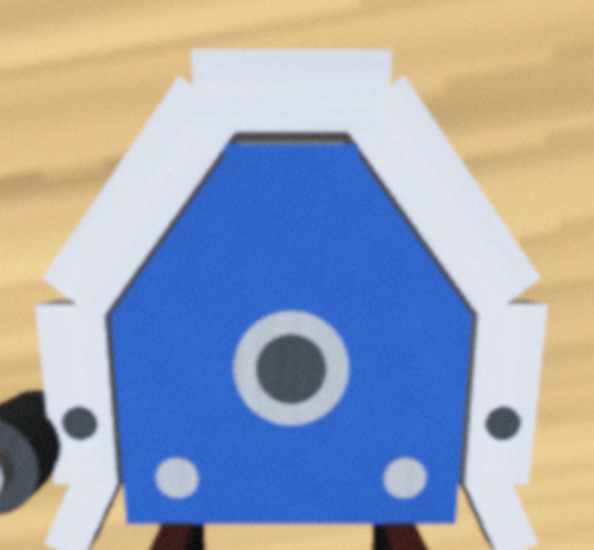

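```bash
python3 - <<'E'
from h import *
p=cv2.imread("pics/w11f.png")
cv2.imwrite("pics/z1.png",cv2.resize(p[60:160,190:375],None,fx=4.3,fy=4.3,interpolation=cv2.INTER_CUBIC))
cv2.imwrite("pics/z2.png",cv2.resize(p[150:260,165:400],None,fx=3.4,fy=3.4,interpolation=cv2.INTER_CUBIC))
E
```

```text
(no output)
```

View pics/z1.png

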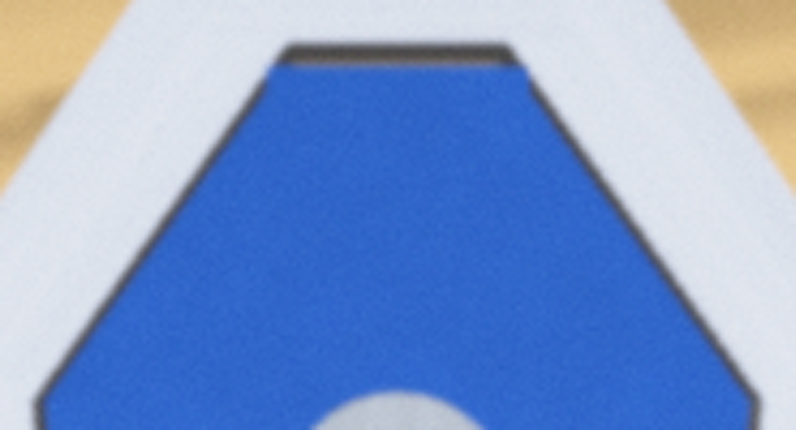

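View pics/z2.png

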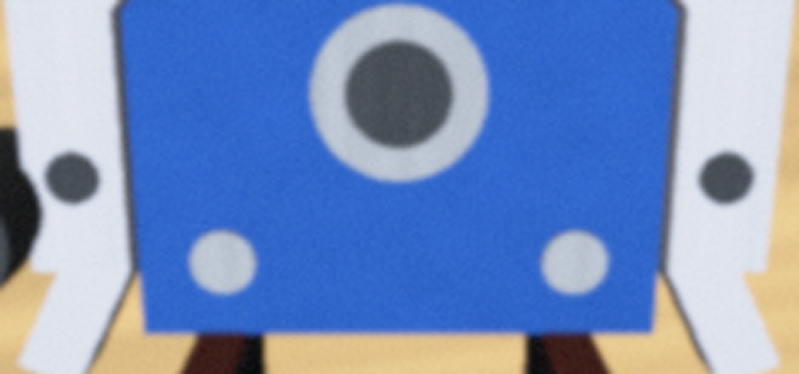

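Request:
{"api": "send_rows", "payload": {
  "motion": [
    [0.5, 0, 0, -0.02, 0, 0, 0],
    [0.5, 0, 0, -0.05, 0, 0, 0],
    [0.5, 0, -0.1, -0.06, 0, 0, 0],
    [0.5, 0, -0.25, -0.06, 0, 0, 0],
    [0.5, 0, -0.32, -0.06, 0, 0, 0],
    [0.5, 0, -0.32, -0.06, 0, 0, 0]
  ]
}}

```text
clock: 13.58
eef_pos: [0.5459, -0.1353, 0.1507]
orientation: [[-0.149, -0.008, 0.989], [-0.989, 0.001, -0.149], [0.0, -1.0, -0.008]]
ft_force: [0.2, -0.5, -0.4]
grip_width: 0.0438
```

```bash
cat >> h.py <<'E'
def post(a,r=60.,h=(-19.5,63.7)):
    f=np.radians(a-90);return n2w((h[0]+r*np.cos(f),h[1]+r*np.sin(f)))
E
python3 - <<'E'
from h import *
st()
p,d=snapshot("wrist");cv2.imwrite("pics/w12.png",p[:,:,::-1])
pose(post(144.8),.145,46)
pose(post(144.8),.055,46)
E
```

```text
t 13.575 p [ 0.5459 -0.1353  0.1507] head -8.54 nest [-70.9   0.1] F [ 0.2 -0.5 -0.4] w 0.0438 q [-0.26  0.45  1.83 -0.    0.87  1.46]
[-0.281, 0.007, 0.218] [0.006, -0.606, -0.004] dist mm 142.0
[-0.281, 0.232, 0.221] [0.006, -0.606, -0.004] dist mm 171.0
```

View pics/w12.png

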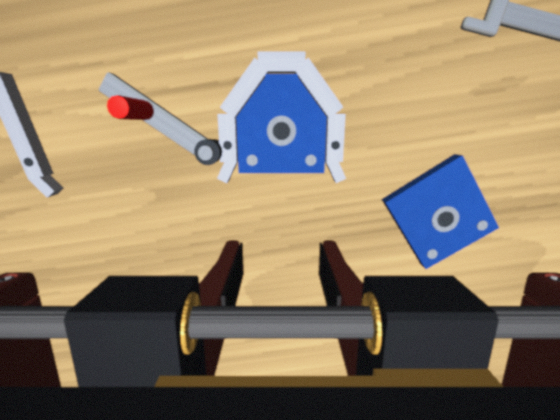

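Request:
{"api": "send_rows", "payload": {
  "motion": [
    [0.5, -0.05, 0, 0.03, 0, -0.11, 0],
    [0.5, -0.1, 0.007, 0.07, 0, -0.22, 0],
    [0.5, -0.15, 0.007, 0.12, 0, -0.33, 0],
    [0.5, -0.2, 0.007, 0.17, 0.003, -0.44, -0.002],
    [0.5, -0.281, 0.007, 0.218, 0.006, -0.54, -0.004],
    [0.5, -0.281, 0.007, 0.218, 0.006, -0.606, -0.004],
    [0.5, -0.281, 0.007, 0.218, 0.006, -0.606, -0.004],
    [0.5, -0.281, 0.007, 0.218, 0.006, -0.606, -0.004]
  ]
}}

```text
clock: 14.62
eef_pos: [0.6468, -0.0371, 0.144]
orientation: [[0.718, -0.002, 0.696], [-0.696, -0.001, 0.718], [-0.001, -1.0, -0.002]]
ft_force: [0.4, 0.3, 0.3]
grip_width: 0.0441
```

```bash
python3 - <<'E'
from h import *
st()
p,d=snapshot("wrist");cv2.imwrite("pics/w13.png",p[:,:,::-1])
pose(post(144.8),.055,46)
E
```

```text
t 14.625 p [ 0.6468 -0.0371  0.144 ] head 45.86 nest [ 14.1 112.3] F [0.4 0.3 0.3] w 0.0441 q [-0.08  0.57  1.64 -0.    0.94  0.7 ]
[0.001, 0.223, 0.003] [0.001, -0.001, -0.0] dist mm 89.0
```

View pics/w13.png

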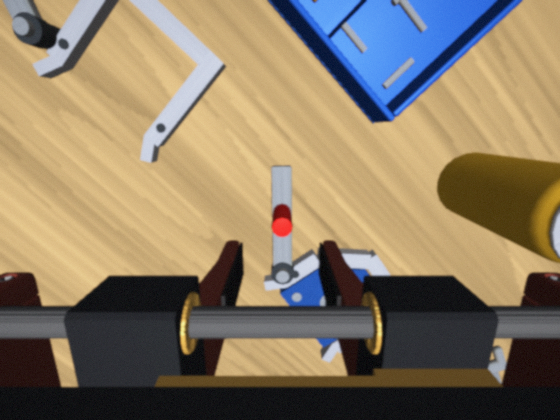

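Request:
{"api": "send_rows", "payload": {
  "motion": [
    [0.5, 0, 0.12, 0.003, 0, 0, 0],
    [0.5, 0, 0.2, 0.003, 0, 0, 0],
    [0.5, 0, 0.223, 0.003, 0, 0, 0],
    [0.75, 0, 0.223, 0.003, 0, 0, 0],
    [0.75, 0, 0.223, 0.003, 0, 0, 0],
    [0.75, 0, 0.223, 0.003, 0, 0, 0]
  ]
}}

```text
clock: 15.42
eef_pos: [0.6485, -0.0365, 0.0566]
orientation: [[0.718, 0.001, 0.696], [-0.696, -0.001, 0.718], [0.001, -1.0, -0.0]]
ft_force: [-0.1, 0.4, -0.2]
grip_width: 0.0221
```

```bash
python3 - <<'E'
from h import *
st()
for a in (140,134,128,122,115,108,101,94): print(a);pose(post(a),.055,max(a-90-8.6,-62))
E
```

```text
t 15.425 p [ 0.6485 -0.0365  0.0566] head 45.86 nest [ 15.8 113.1] F [-0.1  0.4 -0.2] w 0.0221 q [-0.07  0.69  1.66 -0.    0.79  0.7 ]
140
[0.012, 0.004, -0.002] [0.0, 0.05, 0.001] dist mm 5.0
134
[0.027, 0.004, -0.004] [0.0, 0.116, 0.001] dist mm 11.0
128
[0.043, 0.004, -0.008] [0.0, 0.183, 0.001] dist mm 17.0
122
[0.057, 0.004, -0.013] [0.0, 0.25, 0.001] dist mm 24.0
115
[0.074, 0.004, -0.021] [0.0, 0.327, 0.001] dist mm 31.0
108
[0.089, 0.004, -0.031] [-0.0, 0.405, 0.001] dist mm 38.0
101
[0.103, 0.004, -0.043] [-0.0, 0.483, 0.001] dist mm 45.0
94
[0.116, 0.004, -0.056] [-0.0, 0.561, 0.001] dist mm 52.0
```

Request:
{"api": "send_rows", "payload": {
  "motion": [
    [0.75, 0.012, 0.004, -0.002, 0, 0.05, 0],
    [0.75, 0.027, 0.004, -0.004, 0, 0.116, 0],
    [0.75, 0.043, 0.004, -0.008, 0, 0.183, 0],
    [0.75, 0.057, 0.004, -0.013, 0, 0.25, 0],
    [0.75, 0.074, 0.004, -0.021, 0, 0.327, 0],
    [0.75, 0.089, 0.004, -0.031, 0, 0.405, 0],
    [0.75, 0.103, 0.004, -0.043, 0, 0.483, 0],
    [0.75, 0.116, 0.004, -0.056, 0, 0.561, 0]
  ]
}}

```text
clock: 16.42
eef_pos: [0.6667, -0.0847, 0.056]
orientation: [[-0.085, 0.002, 0.996], [-0.996, -0.001, -0.085], [0.001, -1.0, 0.002]]
ft_force: [-0.6, 1.1, 0.1]
grip_width: 0.0218
```

```bash
python3 - <<'E'
from h import *
st()
for a in (90,84,78,71,64,57,50,43): print(a);pose(post(a),.055,max(a-90-8.6,-62))
p,d=snapshot("wrist");cv2.imwrite("pics/w14.png",p[:,:,::-1])
E
```

```text
t 16.425 p [ 0.6667 -0.0847  0.056 ] head -4.86 nest [41.  68.2] F [-0.6  1.1  0.1] w 0.0218 q [-0.14  0.72  1.61 -0.    0.82  1.51]
90
[0.011, 0.002, -0.002] [-0.001, 0.042, 0.0] dist mm 5.0
84
[0.027, 0.002, -0.004] [-0.001, 0.108, 0.0] dist mm 11.0
78
[0.042, 0.002, -0.007] [-0.001, 0.175, 0.0] dist mm 17.0
71
[0.059, 0.002, -0.013] [-0.001, 0.253, 0.0] dist mm 24.0
64
[0.076, 0.002, -0.021] [-0.001, 0.33, 0.0] dist mm 32.0
57
[0.091, 0.002, -0.031] [-0.001, 0.408, -0.0] dist mm 39.0
50
[0.105, 0.002, -0.043] [-0.001, 0.486, -0.0] dist mm 45.0
43
[0.117, 0.002, -0.057] [-0.001, 0.564, -0.0] dist mm 52.0
```

View pics/w14.png

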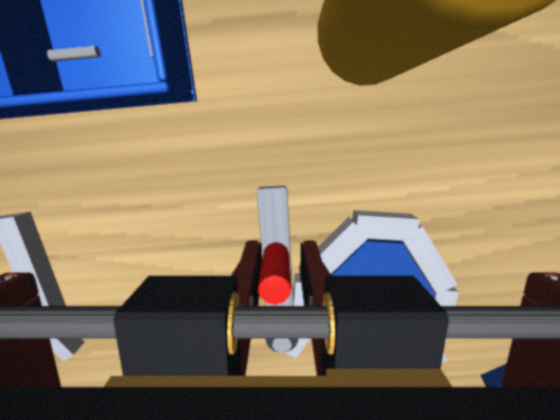

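Strap is swinging with the post caged. Next stretch.

Request:
{"api": "send_rows", "payload": {
  "motion": [
    [0.75, 0.011, 0.002, -0.002, 0, 0.042, 0],
    [0.75, 0.027, 0.002, -0.004, 0, 0.108, 0],
    [0.75, 0.042, 0.002, -0.007, 0, 0.175, 0],
    [0.75, 0.059, 0.002, -0.013, 0, 0.253, 0],
    [0.75, 0.076, 0.002, -0.021, 0, 0.33, 0],
    [0.75, 0.091, 0.002, -0.031, 0, 0.408, 0],
    [0.75, 0.105, 0.002, -0.043, 0, 0.486, 0],
    [0.75, 0.117, 0.002, -0.057, 0, 0.564, 0]
  ]
}}

```text
clock: 17.48
eef_pos: [0.6405, -0.1301, 0.056]
orientation: [[-0.829, 0.004, 0.559], [-0.559, -0.001, -0.829], [-0.003, -1.0, 0.003]]
ft_force: [1.1, 2.1, -1.0]
grip_width: 0.0217
```

```bash
python3 - <<'E'
from h import *
st()
for a in (40,34,28,22,16,11,6,3,0,-2): print(a);pose(post(a),.055,max(a-90-8.6,-62))
E
```

```text
t 17.475 p [ 0.6405 -0.1301  0.056 ] head -56.03 nest [21.9 19.4] F [ 1.1  2.1 -1. ] w 0.0217 q [-0.22  0.7   1.65 -0.    0.79  2.33]
40
[0.008, 0.003, -0.002] [-0.002, 0.029, -0.002] dist mm 3.0
34
[0.024, 0.002, -0.003] [-0.002, 0.066, -0.002] dist mm 10.0
28
[0.039, 0.002, -0.006] [-0.002, 0.066, -0.002] dist mm 16.0
22
[0.054, 0.002, -0.011] [-0.002, 0.066, -0.002] dist mm 22.0
16
[0.068, 0.002, -0.017] [-0.002, 0.066, -0.002] dist mm 28.0
11
[0.08, 0.002, -0.024] [-0.002, 0.066, -0.002] dist mm 33.0
6
[0.091, 0.002, -0.031] [-0.002, 0.066, -0.002] dist mm 38.0
3
[0.097, 0.002, -0.036] [-0.002, 0.066, -0.002] dist mm 41.0
0
[0.103, 0.002, -0.041] [-0.002, 0.066, -0.002] dist mm 44.0
-2
[0.106, 0.002, -0.045] [-0.002, 0.066, -0.002] dist mm 46.0
```

Request:
{"api": "send_rows", "payload": {
  "motion": [
    [0.75, 0.008, 0.002, -0.002, 0, 0.03, 0],
    [0.75, 0.024, 0.002, -0.003, 0, 0.045, 0],
    [0.75, 0.039, 0.002, -0.006, 0, 0.045, 0],
    [0.75, 0.054, 0.002, -0.011, 0, 0.045, 0],
    [0.75, 0.068, 0.002, -0.017, 0, 0.045, 0],
    [0.75, 0.08, 0.002, -0.024, 0, 0.045, 0],
    [0.75, 0.091, 0.002, -0.031, 0, 0.045, 0],
    [0.75, 0.097, 0.002, -0.036, 0, 0.045, 0]
  ]
}}

```text
clock: 18.48
eef_pos: [0.5998, -0.1398, 0.055]
orientation: [[-0.867, 0.004, 0.499], [-0.499, -0.001, -0.867], [-0.003, -1.0, 0.003]]
ft_force: [1.9, 0.0, 0.1]
grip_width: 0.022
```

```bash
python3 - <<'E'
from h import *
st()
for a in (0,-2,-4,-6): print(a);pose(post(a),.055,-60)
p,d=snapshot("wrist");cv2.imwrite("pics/w15.png",p[:,:,::-1])
p,d=snapshot("top");cv2.imwrite("pics/t15.png",cv2.resize(p[100:270,150:430,::-1],None,fx=2.8,fy=2.8,interpolation=cv2.INTER_CUBIC))
E
```

```text
t 18.475 p [ 0.5998 -0.1398  0.055 ] head -60.08 nest [-17.    3.7] F [1.9 0.  0.1] w 0.022 q [-0.25  0.66  1.74 -0.    0.74  2.37]
0
[0.005, -0.0, -0.004] [-0.002, -0.001, -0.002] dist mm 3.0
-2
[0.009, -0.0, -0.007] [-0.002, -0.001, -0.002] dist mm 5.0
-4
[0.013, -0.0, -0.011] [-0.002, -0.001, -0.002] dist mm 7.0
-6
[0.017, -0.0, -0.014] [-0.002, -0.001, -0.002] dist mm 9.0
```

View pics/w15.png

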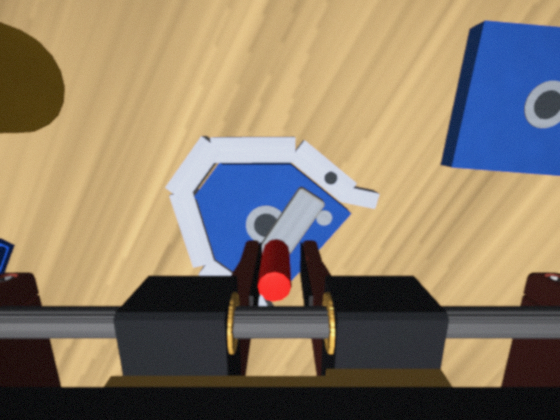

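Request:
{"api": "send_rows", "payload": {
  "motion": [
    [0.75, 0.003, 0, -0.002, 0, 0, 0],
    [0.75, 0.006, 0, -0.005, 0, 0, 0],
    [0.75, 0.009, 0, -0.007, 0, 0, 0],
    [0.75, 0.011, 0, -0.009, 0, 0, 0]
  ]
}}

```text
clock: 19.08
eef_pos: [0.5939, -0.1388, 0.0549]
orientation: [[-0.867, 0.003, 0.499], [-0.499, -0.001, -0.867], [-0.002, -1.0, 0.002]]
ft_force: [2.1, -0.9, 0.1]
grip_width: 0.0221
```

```bash
python3 - <<'E'
from h import *
st()
for a in (-4,-6,-8): print(a);pose(post(a),.055,-60)
E
```

```text
t 19.075 p [ 0.5939 -0.1388  0.0549] head -60.08 nest [-22.9   3.9] F [ 2.1 -0.9  0.1] w 0.0221 q [-0.25  0.65  1.76 -0.    0.73  2.37]
-4
[0.002, -0.0, -0.001] [-0.001, -0.001, -0.001] dist mm 1.0
-6
[0.005, -0.0, -0.005] [-0.001, -0.001, -0.001] dist mm 3.0
-8
[0.009, -0.0, -0.009] [-0.001, -0.001, -0.001] dist mm 5.0
```

Request:
{"api": "send_rows", "payload": {
  "motion": [
    [0.75, 0.003, 0, -0.002, 0, 0, 0],
    [0.75, 0.005, 0, -0.005, 0, 0, 0],
    [0.75, 0.005, 0, -0.005, 0, 0, 0]
  ]
}}

```text
clock: 19.45
eef_pos: [0.5934, -0.1381, 0.0553]
orientation: [[-0.867, 0.007, 0.499], [-0.499, -0.002, -0.867], [-0.006, -1.0, 0.005]]
ft_force: [7.9, 1.0, -4.5]
grip_width: 0.0221
```

```bash
python3 - <<'E'
from h import *
st()
for a in (-8,-10): print(a);pose(post(a),.055,-60)
p,d=snapshot("wrist");cv2.imwrite("pics/w16.png",p[:,:,::-1])
E
```

```text
t 19.45 p [ 0.5934 -0.1381  0.0553] head -60.09 nest [-23.6   4.4] F [ 7.9  1.  -4.5] w 0.0221 q [-0.25  0.65  1.76  0.    0.72  2.37]
-8
[0.009, 0.001, -0.006] [-0.003, -0.001, -0.004] dist mm 4.0
-10
[0.012, 0.001, -0.01] [-0.003, -0.001, -0.004] dist mm 6.0
```

View pics/w16.png

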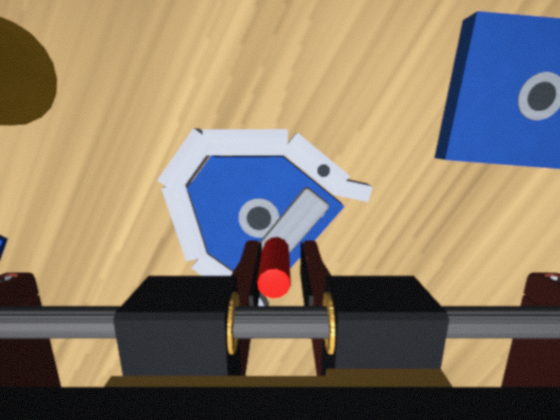

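Request:
{"api": "send_rows", "payload": {
  "motion": [
    [0.75, 0.004, 0, -0.003, 0, 0, 0],
    [0.75, 0.007, 0, -0.005, 0, 0, 0],
    [0.75, 0.007, 0, -0.005, 0, 0, 0]
  ]
}}

```text
clock: 19.88
eef_pos: [0.593, -0.1377, 0.0556]
orientation: [[-0.867, 0.014, 0.498], [-0.499, -0.002, -0.867], [-0.011, -1.0, 0.009]]
ft_force: [11.7, 3.2, -8.3]
grip_width: 0.0222
```

```bash
python3 - <<'E'
from h import *
st()
E
```

```text
t 19.875 p [ 0.593  -0.1377  0.0556] head -60.1 nest [-23.9   4.8] F [11.7  3.2 -8.3] w 0.0222 q [-0.25  0.65  1.77  0.    0.71  2.37]
```

Request:
{"api": "send_rows", "payload": {
  "motion": [
    [0.75, -0.003, 0, 0.002, 0, 0, 0],
    [0.6, -0.006, 0, 0.004, 0, 0, 0],
    [0.5, -0.006, 0, 0.004, 0, 0, 0],
    [0.5, -0.006, 0, 0.004, 0, 0, 0],
    [0.5, -0.006, -0.1, 0.004, 0, 0, 0],
    [0.5, -0.006, -0.22, 0.004, 0, 0, 0],
    [0.5, -0.006, -0.35, 0.004, 0, 0, 0],
    [0.5, -0.006, -0.35, 0.004, 0, 0, 0]
  ]
}}

```text
clock: 20.88
eef_pos: [0.5964, -0.1383, 0.2002]
orientation: [[-0.867, 0.022, 0.498], [-0.498, -0.004, -0.867], [-0.017, -1.0, 0.014]]
ft_force: [-0.4, -0.4, -1.0]
grip_width: 0.0439
```

Request:
{"api": "send_rows", "payload": {
  "motion": [
    [0.5, 0, -0.05, -0.15, 0, -0.1, 0],
    [0.5, 0.1, -0.1, -0.3, 0, -0.2, 0],
    [0.5, 0.1, -0.1, -0.4, 0, -0.3, 0],
    [0.5, 0.1, -0.1, -0.4, 0, -0.4, 0],
    [0.5, 0.1, -0.1, -0.4, 0, -0.5, 0],
    [0.5, 0.1, -0.1, -0.4, 0, -0.5, 0]
  ]
}}

```text
clock: 21.62
eef_pos: [0.4804, -0.0192, 0.2363]
orientation: [[-0.262, 0.02, 0.965], [-0.965, -0.004, -0.262], [-0.001, -1.0, 0.02]]
ft_force: [0.9, -0.4, -0.3]
grip_width: 0.0438
```

```bash
python3 - <<'E'
from h import *
st()
np.save("pics/c17.npy",camera_model("wrist"),allow_pickle=True)
p,d=snapshot("wrist");cv2.imwrite("pics/w17.png",p[:,:,::-1])
p,d=snapshot("top");cv2.imwrite("pics/t17.png",p[:,:,::-1])
E
```

```text
t 21.625 p [ 0.4804 -0.0192  0.2363] head -15.17 nest [-153.1  105.1] F [ 0.9 -0.4 -0.3] w 0.0438 q [-0.06  0.21  1.96 -0.    0.96  1.77]
```

View pics/w17.png

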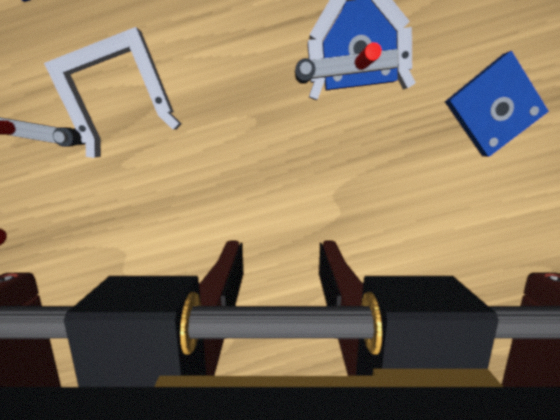

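View pics/t17.png

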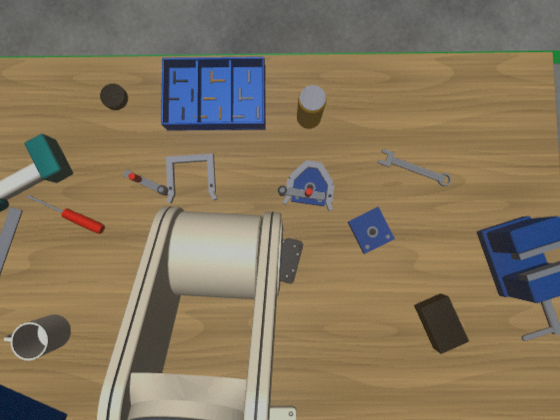

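```bash
python3 - <<'E'
from h import *
pose(n2w((-100,0)),.2,-8.6)
E
```

```text
[0.245, 0.094, 0.16] [-0.013, -0.074, -0.0] dist mm 123.0
```

Request:
{"api": "send_rows", "payload": {
  "motion": [
    [0.5, 0.1, 0.09, 0.08, -0.01, -0.07, 0],
    [0.5, 0.245, 0.09, 0.16, -0.013, -0.074, 0],
    [0.5, 0.245, 0.09, 0.16, -0.013, -0.074, 0],
    [0.5, 0.245, 0.09, 0.16, -0.013, -0.074, 0]
  ]
}}

```text
clock: 22.22
eef_pos: [0.5167, -0.1311, 0.2012]
orientation: [[-0.153, -0.001, 0.988], [-0.988, 0.001, -0.153], [-0.0, -1.0, -0.001]]
ft_force: [0.6, 0.3, 0.5]
grip_width: 0.0435
```

```bash
python3 - <<'E'
from h import *
st()
np.save("pics/c18.npy",camera_model("wrist"),allow_pickle=True)
p,d=snapshot("wrist");cv2.imwrite("pics/w18f.png",p[:,:,::-1]);cv2.imwrite("pics/w18.png",cv2.resize(p[60:200,180:380,::-1],None,fx=4,fy=4,interpolation=cv2.INTER_CUBIC))
E
```

```text
t 22.225 p [ 0.5167 -0.1311  0.2012] head -8.82 nest [-1.004e+02 -1.000e-01] F [0.6 0.3 0.5] w 0.0435 q [-0.27  0.34  1.86  0.    0.94  1.45]
```

View pics/w18.png

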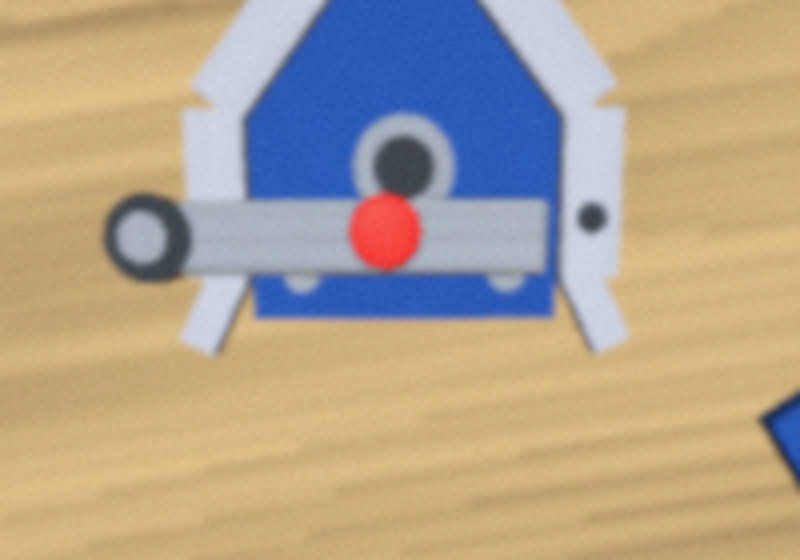

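```bash
python3 - <<'E'
from h import *
c=np.load("pics/c18.npy",allow_pickle=True).item()
un=lambda P:(np.array(P)+.5)/4-.5+[180,60]
f=lambda P,z:1000*rel(ray("wrist",un(P),z,c),NO,NT)
e=f([(190,200),(546,198),(190,275),(546,273)],.03)
print("bar edges",e.round(1).tolist(),[np.degrees(np.arctan2(b[0]-a[0],-(b[1]-a[1]))).round(2) for a,b in((e[0],e[1]),(e[2],e[3]))])
print("post",f([(386,232)],.075),"plate back",f([(255,318),(553,316)],.014).tolist(),"shoulder",f([(246,118),(562,118)],.014).tolist())
print("nest -30",f([(247,281),(561,279)],.014).tolist())
E
```

```text
bar edges [[-10.2, 52.4], [-10.1, -35.8], [-28.1, 53.4], [-28.0, -36.2]] [np.float64(0.08), np.float64(0.08)]
post [[-19.31950891   3.31172166]] plate back [[-39.28815593067667, 39.29968796849744], [-39.09081375826145, -40.23218549036089]] shoulder [[10.523331383334824, 39.758500913815666], [10.200533853825055, -41.112047606541616]]
nest -30 [[-29.745512618599943, 41.06504332394342], [-29.570037111710324, -42.07492107823612]]
```

```bash
python3 - <<'E'
from workcell import *
print(finish_job(),read_state()["clock"])
E
```

```text
the job is handed in; nothing more can be done
the job is handed in; nothing more can be done
```

The gusset plate is home in the pointed nest and its red-handled strap is shut over it. I handed the job in at about 22 s of the 64 s allowed. `finish_job` gave no verdict, so what follows rests on my own checks.

I slid the plate sideways between the open fingers, straightened it, then pushed its back edge with two fingertips, nose first. It stopped against the nest at about 13 N. I then swung the strap with its post loosely held between the fingers until it met its stop, at about 12 N. At hand-in the arm was clear and the fingers touched nothing.

**Last wrist-camera checks:**

| Check | Measured | Target |
|---|---|---|
| Strap angle | about 0.1° | 0° (shut) |
| Handle post (nest frame) | (-19, 3) mm | (-20, 4) mm |
| Plate back edge (nest frame) | x = -39.2 mm | x = -40 mm |
| Plate square to nest | under 0.5° off | 0° |

- **Fit at the nose:** the nose stands about 2 mm short of the stop. That matches the drawing (45 mm against 47 mm), and its corners meet the converging walls.
- **Left alone:** I never went near the square plate or the square nest's strap. The last pictures show both where they started.
- **Disagreement:** the back edge reads 0.8 mm deeper than expected, and the nest's own corners read 0.3 to 0.4 mm deep in the same picture. That is within the 2 mm calibration.

No check failed.

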